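# Open the ultrasonic cleaner and load a heat sink

### The arm

A 6-joint arm with a two-finger parallel gripper is mounted at the origin on the work surface. World frame = base frame: x ahead of the robot, y to its left, z up, the work surface at z = 0. Lengths are in m, angles in rad, forces in N, time in s.
With the tool pointing down it reaches from about 0.4 to 0.825 m from the base axis. Payload 7 kg.
Tool frame: the origin (TCP) lies on the centre line of the jaws, within the pads' length; the fingertips stand 22 mm ahead of it and the grasp point (between the pads) lies 3 mm ahead of it; z points along the fingers, y is the line along which they close (so a half turn about z gives the same grasp; the last joint's range is limited). The gripper opens to 88 mm and grips with 3 to 60 N. Pads are 19 mm wide; open, the fingers measure 130 mm over their backs; the gripper's body (78 mm by 193 mm) begins 47 mm behind the grasp point.
Start: joints at [-1.053, 0.359, 0.012, 0, -1.224, -0.288], TCP at [0.154, -0.657, 0.249] pointing down, gripper open.
Joint ranges: [-3.07, 3.07], [-1.43, 2.12], [-1.02, 1.25], [-3.03, 1.67], [-3.05, -0], [-3.03, 3.03]. Speed limits (rad/s): [2.39, 2.39, 3.01, 3.14, 3.14, 3.14].

### API

Orientations are given as [roll, pitch, yaw] about the fixed x, y, z axes, in that order (R = Rz(yaw) Ry(pitch) Rx(roll)).
In Python, from station import arm gives the robot as it stands.
- The arm moves only by the tool arm_command, never from a script. Its argument "series" is one flat list of numbers, 7 for each row, row after row: the turn, a rotation vector about the tool's x, y, z each as a share of 90 degrees, from -1 to 1, then the shift along the tool's x, y, z each as a share of 0.1 m, from -1 to 1, then the opening, from 0 (shut) to 1 (fully open). A call has 1 to 8 rows; each row is the pose to reach, as a shift and turn from the pose commanded when the call began, along the tool's axes at that moment; what a row does not reach only later rows make up. A row lasts 1/8 s, in which the tool goes at most 62.5 mm and 10.7 degrees, less where a joint would pass 70% of its speed; a pose out of reach is approached as far as the arm can. A call with a number of a shift or a turn outside -1 to 1 is refused whole. A call with a gripper value outside its range is refused whole. The fingers move at their own pace and stop on an object; "force" is the grip in N (left out, the last holds). Time passes only in rows, so rows that repeat a pose let the fingers close. It gives the time, the measured TCP pose, the force, the opening and the grip force at its end, in the units of the state.
- arm.get_state(): the state, without advancing time (a new reading comes with each control period).
- arm.grab_frame(name): name is "scene" or "top"; returns the picture (480x640x3 uint8, blue, green, red); there is no depth.
- arm.camera_model(name): a dict with "fovy" (degrees; the focal length in pixels is half the picture's height over the tangent of half this angle, whatever the lens; pixels are square), "cx", "cy" (the principal point, pixels), "pose" (4x4, takes a point from camera to world coordinates). Camera axes: x right, y down, z forward; pixel columns grow to the right and rows downward; lengths in m; the calibration is good to about 2 mm. A picture is of the moment at which its call begins. camera_model takes no time and is no camera call.
- arm.job_done(): hands the job in; it is judged then, once.
The state is a dict: "t": time; "q": joint angles; "qd": joint speeds; "joint_efforts": joint torques, N m; "eef_pos": TCP position; "ee_rot": TCP orientation; "force": force on the tool from outside, world axes, zero at the start; "moment": the same for the moment, N m; "width": finger opening in m; "gripper_force": force on a finger pad.
Only numpy, scipy, OpenCV 4.12 (cv2) and the standard library are available. Lean on these libraries where they do the work, as an engineer would, in place of code of your own. Each camera call takes 0.05 s, during which the arm holds its last target. There are 200 camera calls.

### The job

Lift the loose lid off the ultrasonic cleaner and lay it on the sloped lid rest, flat on the board with its lower edge down against the stop bar; set it down gently, do not let it drop or slide away and bang. Then take the finned heat sink from the parts bin and set it gently inside the cleaner's dry tank, flat on the tank floor with the fins up. Leave everything else on the bench where it is.

Things in the scene. Friction and masses are not known exactly. Their poses are not given: they have to be found in the camera images.
- cleaner: Bench-top ultrasonic cleaner, brushed steel, fixed, empty and dry. Housing 170 (x) x 200 (y) x 120 mm high; in its top an open tank with a mouth 130 (x) x 160 (y) mm, straight walls 20 mm thick, flat tank floor 45 mm above the bench. Origin: centre of its underside, at bench level; z up.
- lid: Loose steel lid, 0.3-0.5 kg: flange 150 (x) x 180 (y) x 4 mm over a solid skirt 120 x 150 x 8 mm that hangs in the tank mouth with 5 mm play all round. Black upright bar knob in the middle: 44 mm long (x), 22 mm thick (y), 12 to 46 mm above the origin. Origin: centre of the skirt's underside, z up through the knob; it starts on the cleaner, 112 mm above the bench.
- rest_board: Slippery polished steel board of the fixed lid rest, 260 (x) x 200 (y) mm, sloping 30 degrees, low edge towards the robot. Origin: centre of its upper face, 85 mm above the bench; x points up the slope, y level, z out of the board. The lid lies here on its skirt, 150 mm side up the slope, flange edge on the stop bar; let go short of the bar it slides down and hits it hard.
- stop_zone (a point): Middle of the zone, on the board's upper face, where a rigid stop bar (190 mm along y, 22 mm high, 16 mm thick) is clamped across the board. The bar's upslope face is anywhere within 43 mm up or down the slope of this point, which lies 83 mm downslope of the board's origin; the bar's true place is not reported: see it or feel for it.
- heat_sink: Finned aluminium heat sink, a block 80 (x, along the fins) x 36 (y) x 36 mm high, 0.15 to 0.3 kg, fins up. Origin: centre of its underside; z up. It lies in one of the two compartments of the parts bin.
- parts_bin: Fixed grey open bin, 140 (x) x 250 (y) x 35 mm high, walls and floor 5 mm thick, divided across y into two compartments 130 x 117 mm: one holds the heat sink, the other a transformer. Origin: centre of its underside; z up.
- transformer: Bystander in the other compartment of the bin: small transformer, iron core with a copper winding, 60 x 50 x 50 mm. Origin: centre of its underside.
- speaker: Bystander: loose loudspeaker driver, square steel frame 104 mm, 61 mm high. Origin: centre of its underside.
- tape_roll: Bystander: roll of blue tape lying flat, 96 mm across, 22 mm high. Origin: centre of its underside.
- mug: Bystander: white mug, 80 mm across, 90 mm high. Origin: centre of its underside.
- phone: Bystander: phone in a red case lying flat, 150 x 72 x 8 mm. Origin: centre of its underside.
- screwdriver: Bystander: red-handled screwdriver lying on the bench, 180 mm long.
Mind the look-alikes: they are no part of the job. What is shaped like the heat_sink but purple is not meant. Leave any red look-alike of the lid alone.

How it is judged:
By the outcome, as a careful person would: the job done as asked, in the order asked, and still so for the second after the job is handed in, with the robot touching nothing.
It also fails if it takes over 67 s, if anything falls off the work surface, if the arm or the gripper's body presses on something with over 40 N, if the wrist force passes 120 N, or if a joint passes its speed limit or range.

## Working session

There is one attempt and no reset: what is moved stays moved. The work goes in short steps, Python scripts to look and compute and a tool call to move; the robot and the scene stay as the last step left them, time stands still between calls to the robot, and variables do not carry over. Pictures are saved under pics/ and viewed, at most 10 in all, crops included, and the job is handed in when it is done.

Besides the shell and the picture viewer there is one more tool, called as name(argument=value, ...) on one line, values as JSON. arm_command: Moves the arm, as the interface text tells. Its arguments: {"type":"object","properties":{"series":{"type":"array"},"force":{"type":"number"}},"required":["series"]}

```bash
ls; mkdir -p pics; python3 - <<'E'
from station import arm
import cv2,numpy as np
for n in("scene","top"):
    cv2.imwrite(f"pics/{n}0.png",arm.grab_frame(n)); m=arm.camera_model(n); print(n,m['fovy'],m['cx'],m['cy'],np.round(m['pose'],3).tolist(),[k for k in m])
s=arm.get_state();print(s)
E
```

```text
pics
scene 46.531727145987 318.91495572408934 240.40520118788146 [[-0.623, 0.623, -0.473, 1.037], [0.782, 0.496, -0.376, 0.467], [0.001, -0.604, -0.797, 1.088], [0.0, 0.0, 0.0, 1.0]] ['fovy', 'cx', 'cy', 'pose']
top 44.01433672326632 318.93169872948886 244.4507440223777 [[-0.028, -0.998, 0.059, 0.387], [-1.0, 0.029, 0.012, 0.011], [-0.014, -0.059, -0.998, 1.379], [0.0, 0.0, 0.0, 1.0]] ['fovy', 'cx', 'cy', 'pose']
{'t': 0.1, 'q': array([-1.05289935e+00,  3.59303046e-01,  1.11534579e-02, -3.24386287e-04,
       -1.22413940e+00, -2.88139414e-01]), 'qd': array([ 0.00108287, -0.00289321,  0.00366597,  0.00081975,  0.0008159 ,
       -0.00027275]), 'joint_efforts': array([-2.94946905e-03, -5.84164381e+01,  2.93752849e+01,  7.01557472e+00,
        1.01719686e-02, -4.27323141e-05]), 'eef_pos': array([ 0.15363252, -0.65685128,  0.24772272]), 'ee_rot': array([ 3.14007487e+00, -1.31817023e-04, -2.91194543e+00]), 'force': array([-6.70103088e-01, -1.08802657e+00, -6.33698945e-04]), 'moment': array([ 3.98785707e-02, -2.40980187e-02,  3.13621326e-05]), 'gripper_force': 0.0, 'width': 0.08776759893014238}
```

View pics/scene0.png

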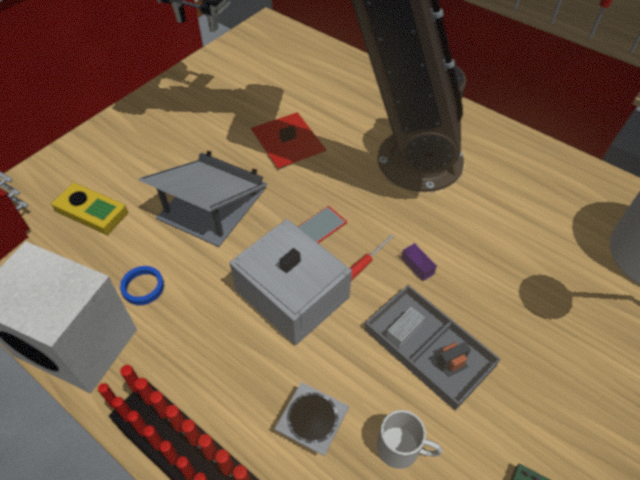

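View pics/top0.png

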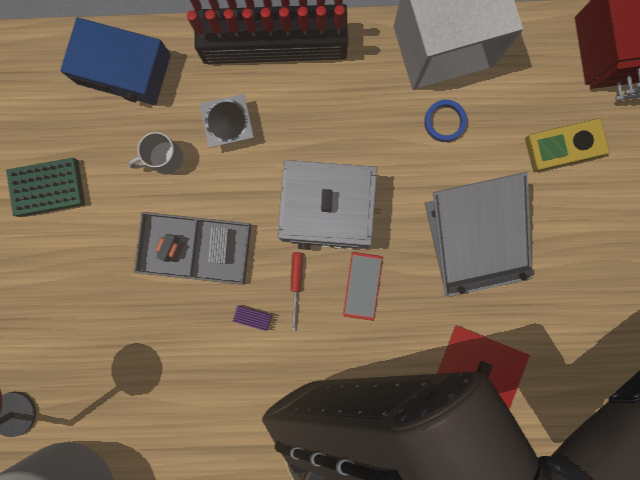

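The scene and top views agree. The lid could be the steel one on the cleaner (top 326,200) or the red one (485,365). The heat sink could be the grey one in the bin (222,245) or the purple one (253,317). By the description I choose the steel lid and the grey heat sink. The rest is at top (487,235). I'll check these in one close crop.

```bash
python3 - <<'E'
import cv2,numpy as np
t=cv2.imread("pics/top0.png");s=cv2.imread("pics/scene0.png")
f=lambda i,x,y:cv2.resize(i[y:y+100,x:x+130],(390,300),interpolation=cv2.INTER_CUBIC)
a=np.vstack([np.hstack([f(t,265,155),f(t,130,205)]),np.hstack([cv2.resize(t[165:305,420:552],(390,300)) if 0 else f(t,420,205),f(s,138,145)])])
cv2.imwrite("pics/crop1.png",cv2.convertScaleAbs(a,alpha=1.3))
E
```

```text
(no output)
```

View pics/crop1.png

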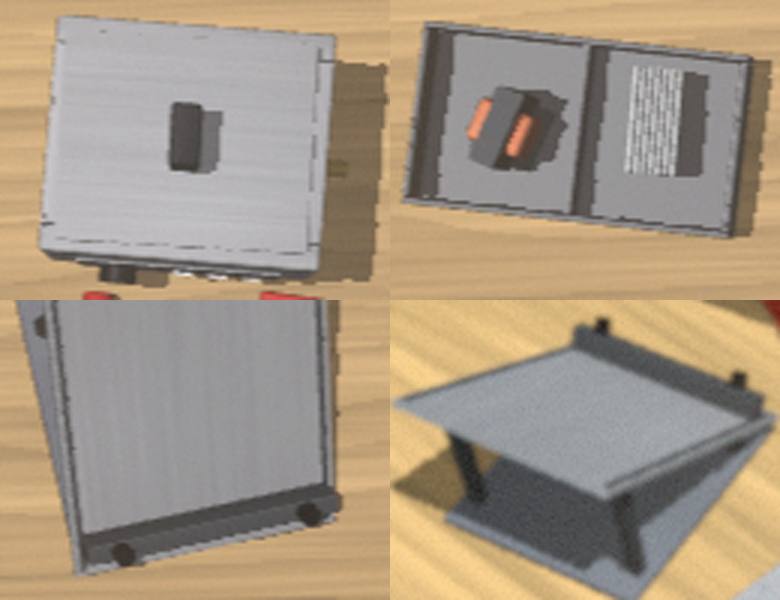

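The crop confirms the steel lid with its upright knob, the finned grey block in the bin's right compartment, and the stop bar across the low end of the board. Its base line runs from about (448,283) to (528,266) in the top view. Next I'll measure.

```bash
cat >h.py <<'E'
from station import arm
import cv2,numpy as np
from scipy.spatial.transform import Rotation as R
def ray(n,p):
    m=arm.camera_model(n);f=240/np.tan(np.radians(m['fovy']/2));P=np.array(m['pose'])
    p=np.asarray(p,float);d=np.c_[(p[:,0]-m['cx'])/f,(p[:,1]-m['cy'])/f,np.ones(len(p))]@P[:3,:3].T
    return P[:3,3],d
def plane(n,p,pt,nm=(0,0,1)):
    o,d=ray(n,p);return o+d*(((np.array(pt)-o)@nm)/(d@np.array(nm)))[:,None]
def tri(pt,ps):
    o1,d1=ray("top",pt);o2,d2=ray("scene",ps);out=[]
    for a,b in zip(d1,d2):
        k=np.linalg.lstsq(np.c_[a,-b],o2-o1,rcond=None)[0];x=o1+a*k[0];y=o2+b*k[1];out.append([*(x+y)/2,np.linalg.norm(x-y)])
    return np.array(out)
def mask(img,box,lo,hi):
    x0,y0,x1,y1=box;g=cv2.cvtColor(img,cv2.COLOR_BGR2GRAY)[y0:y1,x0:x1];m=cv2.inRange(g,lo,hi)
    c=max(cv2.findContours(m,0,2)[0],key=cv2.contourArea)+np.array([x0,y0]);return c
E
python3 - <<'E'
from h import *
np.set_printoptions(precision=4,suppress=True)
t=cv2.imread("pics/top0.png");s=cv2.imread("pics/scene0.png")
k=mask(t,(315,180,340,220),0,75);r=cv2.minAreaRect(k);print("knob top",r,cv2.contourArea(k))
k2=mask(s,(272,240,308,278),0,70);print("knob scene",k2[:,0].tolist())
h=mask(t,(200,220,250,265),170,255);rh=cv2.minAreaRect(cv2.convexHull(h));print("hs",rh)
g=cv2.cvtColor(t,6);gs=cv2.cvtColor(s,6)
print(g[225:262:3,204:246:2]); print(gs[300:346:4,384:430:3])
def sub(g,p):return cv2.cornerSubPix(g,np.float32(p).reshape(-1,1,2),(4,4),(-1,-1),(3,50,.01))[:,0]
bt=sub(g,[(435.5,187),(528,173.5),(532,272),(446,296)]);bs=sub(gs,[(209.5,210),(139.5,179),(201,155),(266,187)])
print(bt,bs)
E
```

```text
knob top ((327.0, 200.0), (22.0, 10.0), 90.0) 198.5
knob scene [[292, 249], [287, 254], [286, 254], [282, 258], [281, 258], [280, 259], [280, 262], [279, 263], [279, 265], [280, 266], [280, 268], [281, 268], [283, 270], [284, 270], [285, 271], [287, 271], [289, 269], [290, 269], [291, 268], [291, 267], [292, 266], [293, 266], [298, 261], [299, 261], [299, 254], [298, 253], [298, 252], [297, 252], [295, 250], [294, 250], [293, 249]]Traceback (most recent call last):
  File "<stdin>", line 6, in <module>
  File "h.py", line 17, in mask
    c=max(cv2.findContours(m,0,2)[0],key=cv2.contourArea)+np.array([x0,y0]);return c
      ~~~^^^^^^^^^^^^^^^^^^^^^^^^^^^^^^^^^^^^^^^^^^^^^^^^
ValueError: max() iterable argument is empty
```

```bash
python3 - <<'E'
from h import *
np.set_printoptions(precision=4,suppress=True,linewidth=200)
t=cv2.imread("pics/top0.png");s=cv2.imread("pics/scene0.png")
def sat(img,box,th=45):
    x0,y0,x1,y1=box;S=cv2.cvtColor(img,cv2.COLOR_BGR2HSV)[y0:y1,x0:x1,1]
    c=max(cv2.findContours(cv2.inRange(S,0,th),0,1)[0],key=cv2.contourArea)+np.array([x0,y0]);return c
for nm,img,box in(("cl",t,(265,150,395,252)),("cls",s,(220,210,360,345)),("bin",t,(125,205,260,290)),("bd",t,(420,165,545,305)),("bds",s,(130,140,275,250))):
    c=sat(img,box);print(nm,cv2.contourArea(c),cv2.approxPolyDP(c,3,True)[:,0].tolist())
g=cv2.cvtColor(t,6);print(g[224:266:3,200:254:3])
gs=cv2.cvtColor(s,6);print(gs[300:346:4,384:432:4])
v=np.vstack([np.hstack([cv2.resize(a[y:y+h,x:x+w],(400,300),interpolation=2) for a,x,y,w,h in r]) for r in([(t,204,220,40,30+10),(s,380,298,60,45)],[(s,265,235,48,36),(t,434,255,112,84//2)])])
cv2.imwrite("pics/crop2.png",v)
E
```

```text
cl 7561.0 [[285, 160], [278, 237], [298, 242], [302, 248], [308, 244], [368, 246], [376, 167]]
cls 9566.5 [[330, 210], [321, 211], [298, 227], [286, 219], [230, 262], [238, 292], [294, 343], [348, 297], [349, 268], [316, 242], [342, 222]]
bin 6553.5 [[142, 212], [135, 272], [242, 283], [248, 223]]
bd 9918.0 [[526, 172], [433, 193], [434, 200], [425, 203], [445, 296], [458, 294], [460, 285], [467, 292], [531, 278]]
bds 6396.5 [[139, 178], [159, 191], [164, 209], [158, 219], [216, 245], [266, 184], [261, 177], [208, 153], [200, 154], [197, 161]]
[[ 66  99 116 115 116 116 116 116 115 106  91  66  58  66  91 109 106 109]
 [ 67 116 117 116 133 110 119 117 116 113 114 114 114 114 114 116  94  74]
 [ 69 115 115 116 128 104 120 134 135 111  68  67  96 113 113 113  82  78]
 [ 68 115 116 116 111 107 141 130 129  91  67  67  98 113 115 114  73  81]
 [ 67 117 117 115 104 121 145 135 111  78  68  68 114 114 115 108  61  85]
 [ 67 116 117 116 107 141 134 128 102  66  67  68 114 115 114 108  53  84]
 [ 67 115 116 125 123 145 131 111 109  67  68  68  98 112 114 116  54  82]
 [ 69 117 115 125 141 136
[... 413 characters left out ...]
72  81  83]
 [118 119 115 117 116 108 119  93 112  71  70 100 114 114 103  59  85  84]]
[[157 118 104  78 106 106 106 105  65  57  76 134]
 [102  93  79 106 106 110 108 108 110  70  64  64]
 [ 93  84 107 111 108 109 125 137 109 106  82  63]
 [ 88 109 107 110 104  94 137 144 143 116 110  93]
 [111 109 108 106  91 132 140 143 141 146 120 106]
 [110 108 104  93 135 139 131 142 141 144 111 106]
 [109 100  91 140 141 134 144 141 142 117 109 108]
 [109  92 142 141 138 142 141 139 114 112 106 107]
 [ 66  97 141 133 134 145 143 115 110 106 111 106]
 [ 85  88  90 137 139 145 120 108 108 107 108 107]
 [ 74  93  92  90 129 118 105 107 107 105 105  76]
 [ 59  65  98  87 109 107 108 106 107 103  73 100]]
```

View pics/crop2.png

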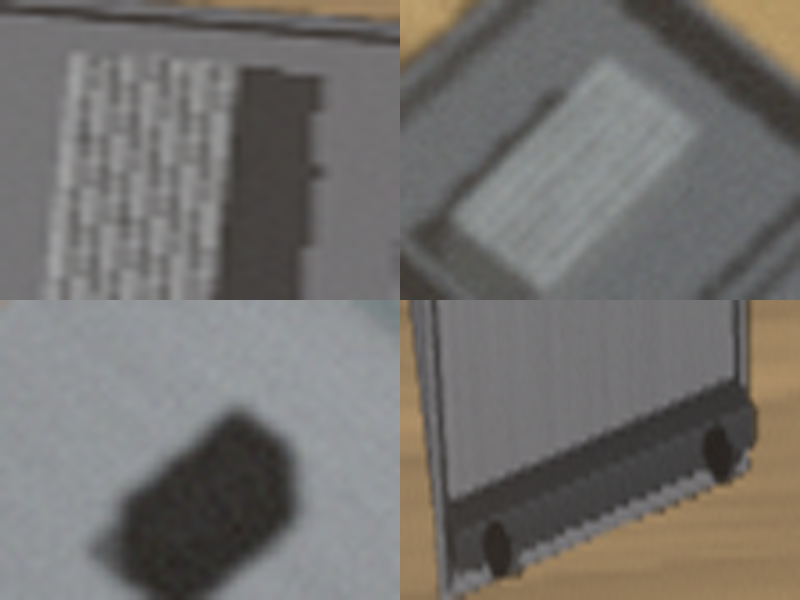

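The crop shows four things:
- Heat sink top corners: top view (211,227), (228,229), (208,262), (225,264).
- Same corners in the scene view: (402,341), (388,330), (425,317), (411,306).
- Knob silhouette: (293,248), (300,253), (279,258) in the scene view.
- Stop bar base line: (448,282.6) to (527.8,266.6) in the top view.

```bash
python3 - <<'E'
from h import *
np.set_printoptions(precision=4,suppress=True,linewidth=200)
ht=[(211,226.9),(228,228.7),(208.3,262.3),(225.3,264)];hs=[(401.75,341),(387.5,329.8),(425,317.5),(411.5,306.5)]
T=tri(ht,hs);print("heat sink",T,T.mean(0));P=plane("top",ht,(0,0,.041));print(P,P.mean(0),plane("scene",hs,(0,0,.041)).mean(0))
for a,b in((2,0),(3,1)):d=P[b]-P[a];print("yaw",np.degrees(np.arctan2(d[1],d[0])),np.linalg.norm(d))
print("knob",tri([(331.3,212.3),(321.7,210.5),(332.7,189.3)],[(293.2,248.2),(300.4,253),(279.4,258.4)]))
c=[(327,200)];print("knob c at .158",plane("top",c,(0,0,.158)))
cl=[(285.3,160.5),(376.5,167.5),(278,237.5)];P=plane("top",cl,(0,0,.12));print("cleaner",P,[np.degrees(np.arctan2(*(-(P[1]-P[0])[[0,1]])*[-1,1])),np.degrees(np.arctan2(*(P[0]-P[2])[[1,0]]))],np.linalg.norm(P[1]-P[0]),np.linalg.norm(P[0]-P[2]))
bt=[(436,187.5),(527,172.5),(446.5,296.5)];bs=[(209.7,210.5),(139.3,178.5),(266.3,186.7)]
B=tri(bt,bs);print("board",B,np.linalg.norm(B[1]-B[0]),np.linalg.norm(B[2]-B[0]))
b=B[:,:3];o=(b[1]+b[2])/2;print("origin",o)
for d in(b[0]-b[1],):print("yaw",np.degrees(np.arctan2(-d[0],d[1])))
d=b[0]-b[2];print(np.degrees(np.arctan2(d[1],d[0])),np.degrees(np.arcsin(d[2]/np.linalg.norm(d))))
E
```

```text
heat sink [[0.5132 0.2708 0.0423 0.0001]
 [0.5084 0.2326 0.0392 0.0006]
 [0.4335 0.2787 0.0384 0.001 ]
 [0.4284 0.2408 0.0375 0.    ]] [0.4709 0.2558 0.0393 0.0004]
[[0.5133 0.2711 0.041 ]
 [0.508  0.2326 0.041 ]
 [0.4332 0.2786 0.041 ]
 [0.4283 0.2402 0.041 ]] [0.4707 0.2556 0.041 ] [0.4719 0.2559 0.041 ]
yaw -5.354584976378078 0.08043073394957334
yaw -5.462826718356886 0.08015333279980899
knob [[ 0.5274 -0.003   0.1491  0.0041]
 [ 0.5306  0.0178  0.1534  0.0018]
 [ 0.5722 -0.005   0.1602  0.0013]]
knob c at .158 [[0.551  0.0069 0.158 ]]
cleaner [[ 0.644   0.0936  0.12  ]
 [ 0.6228 -0.101   0.12  ]
 [ 0.479   0.1133  0.12  ]] [np.float64(-6.200069049310133), np.float64(-6.78720813098445)] 0.19581810782287581 0.16614813086074492
board [[ 0.5681 -0.2164  0.1524  0.009 ]
 [ 0.5971 -0.4104  0.1494  0.0003]
 [ 0.3403 -0.2622  0.004   0.0005]] 0.19628436612245467 0.27589660066938976
origin [ 0.4687 -0.3363  0.0767]
yaw 8.500685313059202
11.359581437881694 32.56553101983663
```

```bash
python3 - <<'E'
from h import *
np.set_printoptions(precision=4,suppress=True,linewidth=200)
H=plane("top",[(436,187.5),(527,172.5)],(0,0,.15));L=plane("top",[(446.5,296),(531.5,276)],(0,0,.02))
Hs=plane("scene",[(209.7,210.5),(139.3,178.5)],(0,0,.15));Ls=plane("scene",[(266.3,186.7)],(0,0,.02))
print(H,L,Hs,Ls)
y=lambda d:np.degrees(np.arctan2(-d[0],d[1]))
print("yaws",y(H[0]-H[1]),y(L[0]-L[1]),y(Hs[0]-Hs[1]),np.linalg.norm(H[0]-H[1]),np.linalg.norm(L[0]-L[1]))
o=(H.mean(0)+L.mean(0))/2;d=H.mean(0)-L.mean(0);print("o",o,"len",np.linalg.norm(d),np.degrees(np.arctan2(d[1],d[0])))
for yaw in(9.5,):
  x=R.from_euler('zyx',[yaw,-30,0],degrees=True).as_matrix();o[2]=.085
  q=plane("top",[(448,282.6),(527.8,266.6)],o,x[:,2]);print("bar base local",(q-o)@x,q)
  print("loc corners",(H-o)@x,(L-o)@x,(Hs-o)@x,(Ls-o)@x)
  # bar base in scene hidden?; bar top upslope edge pts (22mm above board) in top view & scene
  q=plane("top",[(448,290),(530,272.5)],o+.022*x[:,2],x[:,2]);print("bar top local?",(q-o)@x)
  q=plane("scene",[(138+187/3,145+48/3),(138+370/3,145+110/3)],o,x[:,2]);print("scene bar base?",(q-o)@x)
E
```

```text
[[ 0.5714 -0.2205  0.15  ]
 [ 0.5971 -0.4102  0.15  ]] [[ 0.3418 -0.2589  0.02  ]
 [ 0.3818 -0.4534  0.02  ]] [[ 0.5647 -0.214   0.15  ]
 [ 0.5973 -0.4096  0.15  ]] [[ 0.3507 -0.2516  0.02  ]]
yaws 7.703826252946755 11.607757498526514 9.482927971315005 0.1915091619910622 0.19859799389838056
o [ 0.473  -0.3358  0.085 ] len 0.26088115375935383 10.39258240258159
bar base local [[-0.1027  0.0918 -0.    ]
 [-0.0965 -0.0873  0.    ]] [[ 0.3722 -0.2622  0.0268]
 [ 0.403  -0.4378  0.0446]]
loc corners [[ 0.1351  0.0943  0.0071]
 [ 0.1257 -0.0966 -0.0057]] [[-0.1314  0.0999  0.0093]
 [-0.1294 -0.0976 -0.0107]] [[ 0.1304  0.1016  0.0105]
 [ 0.1261 -0.096  -0.0059]] [[-0.1226  0.1058  0.0049]]
bar top local? [[-0.1081  0.0967  0.022 ]
 [-0.0989 -0.0851  0.022 ]]
scene bar base? [[-0.0895 -0.0798  0.    ]
 [-0.1467  0.0779 -0.    ]]
```

```bash
python3 - <<'E'
from h import *
np.set_printoptions(precision=4,suppress=True,linewidth=200)
# point sets: high/low corners in the two views, base of bar upslope face in top view, top edge in both
for yaw in(9.5,10.3,11):
  x=R.from_euler('ZYX',[yaw,-30,0],degrees=True).as_matrix();o=np.array([.473,-.3355,.085])
  L=lambda n,p,h=0:((plane(n,p,o+h*x[:,2],x[:,2])-o)@x)[:,:2]
  print(yaw,"corners top",L("top",[(436,187.5),(527,172.5),(446.5,296),(531.5,276)]).tolist())
  print(" scene",L("scene",[(209.7,210.5),(139.3,178.5),(266.3,186.7)]).tolist())
  print(" base",L("top",[(448,282.6),(527.8,266.6)]).tolist(),"base scene",L("scene",[(138+187/3,145+48/3),(138+370/3,145+110/3)]).tolist())
E
```

```text
9.5 corners top [[0.1337511425839855, 0.09760862352351767], [0.12725169476559603, -0.09470478513664318], [-0.1350094460379525, 0.09673748463203131], [-0.12625656853045122, -0.1006193739154678]]
 scene [[0.1261830306800914, 0.10346804866609213], [0.12607686766133325, -0.09527098505322669], [-0.11824317079799948, 0.10621080399128191]]
 base [[-0.10045167604283617, 0.09055159579531873], [-0.0996442002662572, -0.0925170399549934]] base scene [[-0.10440040688719965, -0.0926789663994769], [-0.13605373896183656, 0.08034501968980216]]
10.3 corners top [[0.1352152373585652, 0.09613718243292693], [0.1258021110673972, -0.09650084679270794], [-0.13337239026217002, 0.09851565375029789], [-0.12792890689062236, -0.09936353692265854]]
 scene [[0.1287747138143272, 0.1027422034112319], [0.12364692139245019, -0.09780255529343335], [-0.11519415399966736, 0.1084652521891891]]
 base [[-0.09894128548739753, 0.0919060559382959], [-0.10116837311605494, -0.09155703763789115]] base scene [[-0.1070150492983854, -0.09237504945106662], [-0.13371899989489713, 0.08264437199952093]]
11 corners top [[0.1364798732593055, 0.09483444779303038], [0.1245080665556472, -0.09806349810971333], [-0.13191344575142736, 0.10005703732876553], [-0.12937864015160694, -0.09824527537700296]]
 scene [[0.13104379289839743, 0.10207251720603726], [0.12144676474066982, -0.10001522477887188], [-0.11245405813107814, 0.11041372833866493]]
 base [[-0.09759935138476655, 0.09307771036116459], [-0.10249227763125099, -0.09069993067777472]] base scene [[-0.10931799141415668, -0.09207745951151274], [-0.13160615762656144, 0.08464226431058983]]
```

```bash
python3 - <<'E'
from h import *
np.set_printoptions(precision=4,suppress=True,linewidth=200)
t=cv2.imread("pics/top0.png");s=cv2.imread("pics/scene0.png")
P=plane("top",[(142.3,212.3),(135,272),(242.5,283.5),(248.7,223)],(0,0,.035));c=P.mean(0);print(P,c)
S=plane("top",[(211,226.9),(228,228.7),(208.3,262.3),(225.3,264)],(0,0,.041));sc=S.mean(0)
a=np.arctan2(*(P[0]-P[3])[[1,0]])-np.pi/2;print("bin yaw",np.degrees(a),np.linalg.norm(P[0]-P[3]),np.linalg.norm(P[0]-P[1]))
M=R.from_euler('z',a).as_matrix();print("sink in bin",(sc-c)@M,(S-c)@M)
g=cv2.cvtColor(t,6);g2=cv2.cvtColor(s,6)
print(g[245,190:246])
v=np.hstack([cv2.resize(t[210:290,180:260],(400,600),interpolation=2),cv2.resize(s[285:370,365:450],(400,600),interpolation=2)])
cv2.imwrite("pics/crop3.png",v)
E
```

```text
[[0.5519 0.429  0.035 ]
 [0.4161 0.4471 0.035 ]
 [0.3832 0.2031 0.035 ]
 [0.5202 0.1861 0.035 ]] [0.4679 0.3163 0.035 ]
bin yaw -7.436523728159649 0.24494545043561897 0.13699377487413564
sink in bin [ 0.0106 -0.0598  0.006 ] [[ 0.0509 -0.0389  0.006 ]
 [ 0.0507 -0.0778  0.006 ]
 [-0.0295 -0.0419  0.006 ]
 [-0.0294 -0.0806  0.006 ]]
[116 116 116  87  53  55  63  66  68  67  69 101 116 117 117 116 115 117 115 125 141 110 141 137 109 136 112 141 137 126 145 119 146 129 121 131  94  67  66  68  67  68  67  68  69  97 116 115 114
 114 114 113 114 115 108  93]
```

View pics/crop3.png

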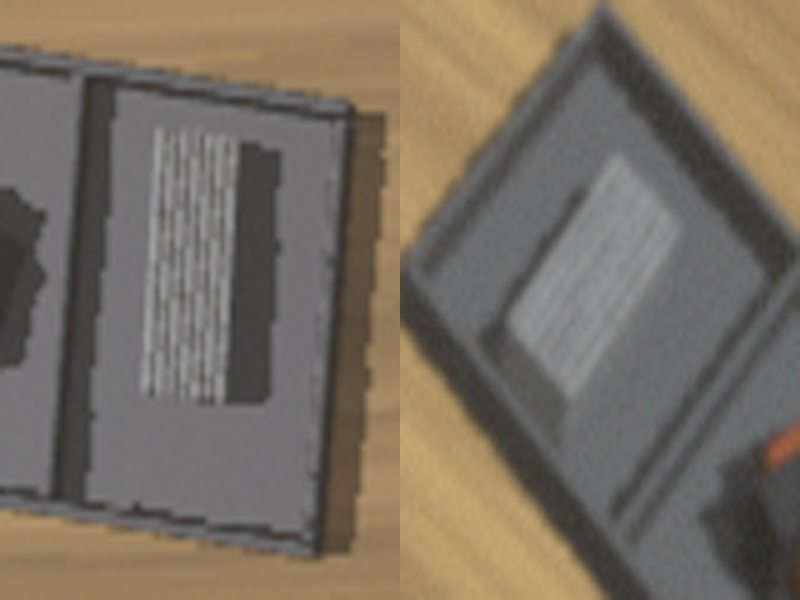

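The sink is centred in its compartment: bin-local y is -0.060, with about 40 mm free on each side. It is at (0.471,0.256), top z≈0.04, yaw -5.4°. The knob is at (0.551,0.007), yaw -6.5°, with its top at 0.15–0.16. The stop bar face is at board-local x≈-0.100. All of these fit the text.

```bash
cat >>h.py <<'E'
np.set_printoptions(precision=4,suppress=True,linewidth=200)
LIDYAW=-6.5; BO=np.array([.473,-.3365,.085]); BYAW=9.7; BAR=-.100
BR=R.from_euler('ZYX',[BYAW,-30,0],degrees=True)
FLIP=R.from_matrix(np.diag([-1,1,-1.]))      # object axes -> tool axes (tool x=-x, y=y, z=-z)
def up(yaw): return R.from_euler('z',yaw,degrees=True)*FLIP
def go(p,Rt,n=None):
    s=arm.get_state();p0=s['eef_pos'];R0=R.from_euler('xyz',s['ee_rot'])
    rv=(R0.inv()*Rt).as_rotvec()/(np.pi/2);d=np.array(p)-p0
    a=R0.inv().apply(d)/.1;b=Rt.inv().apply(d)/.1
    print("t",s['t'],"at",p0,"F",s['force'],"w",s['width'],"gf",s['gripper_force'])
    print(" turn",rv," shift now-axes",a," after-turn axes",b)
E
python3 - <<'E'
from h import *
go([.551,.007,.215],up(LIDYAW))
E
```

```text
t 0.1 at [ 0.1536 -0.6569  0.2477] F [-0.6701 -1.088  -0.0006] w 0.08776759893014238 gf 0.0
 turn [ 0.0009 -0.0002  0.2184]  shift now-axes [-5.3805  5.5592  0.335 ]  after-turn axes [-3.1966  7.0457  0.3272]
```

arm_command(series=[0,0,0,-0.45,0.465,0,1,0,0,0,-0.9,0.93,0,1,0,0,0,-0.9,0.93,0,1])

```text
t: 0.48
eef_pos: [0.2216, -0.5434, 0.2489]
ee_rot: [3.141, 0.001, -2.909]
force: [0.1, -0.3, 0.9]
width: 0.0879
gripper_force: 0.0
```

arm_command(series=[0,0,0,-0.45,0.465,0,1,0,0,0,-0.9,0.93,0,1,0,0,0,-0.9,0.93,0,1])

```text
t: 0.85
eef_pos: [0.288, -0.4329, 0.2489]
ee_rot: [-3.141, 0.001, -2.908]
force: [0.3, 0.1, -0.5]
width: 0.0877
gripper_force: 0.0
```

arm_command(series=[0,0,0,-0.45,0.465,0,1,0,0,0,-0.9,0.93,0,1,0,0,0,-0.9,0.93,0,1])

```text
t: 1.23
eef_pos: [0.3546, -0.3223, 0.2487]
ee_rot: [-3.141, 0.001, -2.908]
force: [-0.9, -0.6, 0.6]
width: 0.0874
gripper_force: 0.0
```

arm_command(series=[0,0,0,-0.45,0.465,0,1,0,0,0,-0.9,0.93,0,1,0,0,0,-0.9,0.93,0,1])

```text
t: 1.6
eef_pos: [0.4212, -0.2115, 0.2486]
ee_rot: [-3.142, 0.0, -2.908]
force: [-0.3, -0.3, -0.0]
width: 0.0878
gripper_force: 0.0
```

arm_command(series=[0,0,0,-0.45,0.465,0,1,0,0,0,-0.9,0.93,0,1,0,0,0,-0.9,0.93,0,1])

```text
t: 1.98
eef_pos: [0.4876, -0.1009, 0.2482]
ee_rot: [-3.141, -0.001, -2.91]
force: [-0.1, -1.7, 0.4]
width: 0.0877
gripper_force: 0.0
```

arm_command(series=[0,0,0.109,-0.45,0.465,0,1,0,0,0.218,-0.88,0.91,0,1,0,0,0.218,-0.88,0.91,0,1,0,0,0.218,-0.88,0.91,0,1,0,0,0.218,-0.88,0.91,0,1])

```text
t: 2.6
eef_pos: [0.5505, 0.005, 0.2485]
ee_rot: [-3.141, -0.0, 3.028]
force: [0.7, 0.4, -0.2]
width: 0.0878
gripper_force: 0.0
```

```bash
python3 - <<'E'
from h import *
go([.551,.007,.215],up(LIDYAW));print(arm.get_state()['q'])
E
```

```text
t 2.6 at [0.5505 0.005  0.2485] F [ 0.679   0.4448 -0.227 ] w 0.08781498903110521 gf 0.0
 turn [-0.0001 -0.0002 -0.0002]  shift now-axes [-0.0032  0.0208  0.3354]  after-turn axes [-0.0031  0.0207  0.3354]
[ 0.3649  0.1546 -0.2645  0.     -1.1521 -2.0495]
```

arm_command(series=[0,0,0,0,0.02,0.3,0.8,0,0,0,0,0.02,0.6,0.8,0,0,0,0,0.02,0.85,0.8,0,0,0,0,0.02,0.97,0.8,0,0,0,0,0.02,0.97,0.8], force=30)

```text
t: 3.22
eef_pos: [0.5508, 0.0079, 0.1514]
ee_rot: [-3.141, -0.001, 3.028]
force: [-0.2, -0.4, 0.8]
width: 0.0701
gripper_force: 0.0
```

arm_command(series=[0,0,0,0,0,0,0,0,0,0,0,0,0,0,0,0,0,0,0,0,0,0,0,0,0,0,0,0,0,0,0,0,0,0,0,0,0,0,0,0,0,0,0,0,0,0,0,0,0,0,0,0,0,0,0,0])

```text
t: 4.22
eef_pos: [0.5511, 0.0086, 0.1516]
ee_rot: [-3.141, -0.0, 3.029]
force: [0.4, -1.2, 1.1]
width: 0.022
gripper_force: 29.8
```

arm_command(series=[0,0,0,0,0,-0.1,0,0,0,0,0,0,-0.25,0,0,0,0,0,0,-0.6,0,0,0,0,0,0,-1,0,0,0,0,0,0,-1,0,0,0,0,0,0,-1,0])

```text
t: 4.97
eef_pos: [0.5507, 0.0088, 0.2516]
ee_rot: [3.141, -0.0, 3.029]
force: [-0.4, 0.3, -4.4]
width: 0.0219
gripper_force: 29.8
```

```bash
python3 - <<'E'
from h import *
cv2.imwrite("pics/s1.png",arm.grab_frame("scene"))
H=.0395
for loc in([.01,0,.10],):
    go(BO+BR.apply(np.array(loc)+[0,0,H]),BR*FLIP); print(BO+BR.apply(np.array(loc)+[0,0,H]))
E
```

```text
t 5.025 at [0.5505 0.0087 0.2509] F [-0.5839  0.2693 -4.4254] w 0.022042963158850733 gf 29.821487367153168
 turn [-0.0469 -0.3319 -0.1755]  shift now-axes [ 0.9674 -3.6869  0.4023]  after-turn axes [ 1.8945 -3.2718 -0.6307]
[ 0.4128 -0.3468  0.2108]
```

View pics/s1.png

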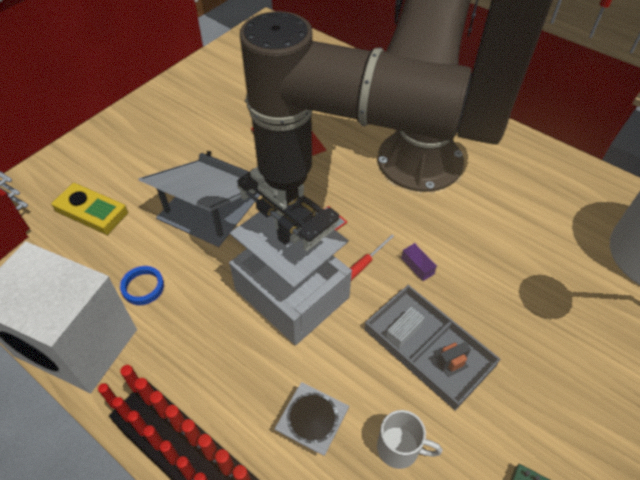

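The lid is lifted clear of the tank and held level (scene 290,235), with 4.4 N on the wrist. I'll carry it over to the rest.

arm_command(series=[0,0,0,0.1,-0.3,0,0,0,0,0,0.2,-0.7,0,0,0,0,0,0.3,-1,0,0])

```text
t: 5.4
eef_pos: [0.5088, -0.0884, 0.2503]
ee_rot: [-3.141, -0.003, 3.029]
force: [0.3, -0.1, -3.0]
width: 0.0218
gripper_force: 29.8
```

arm_command(series=[0,0,0,0.1,-0.4,0,0,0,0,0,0.2,-0.8,0,0,0,0,0,0.25,-1,0,0])

```text
t: 5.78
eef_pos: [0.4725, -0.1853, 0.2504]
ee_rot: [-3.142, -0.002, 3.028]
force: [0.6, 0.1, -3.4]
width: 0.022
gripper_force: 29.8
```

arm_command(series=[0,0,0,0.1,-0.4,0,0,0,0,0,0.2,-0.7,0,0,0,0,0,0.25,-0.9,0,0])

```text
t: 6.15
eef_pos: [0.4377, -0.2714, 0.2503]
ee_rot: [3.141, -0.003, 3.028]
force: [1.3, 0.2, -3.2]
width: 0.0217
gripper_force: 29.8
```

arm_command(series=[-0.01,-0.06,-0.03,0.05,-0.2,0,0,-0.02,-0.14,-0.08,0.1,-0.4,0,0,-0.03,-0.22,-0.12,0.15,-0.6,0,0,-0.04,-0.3,-0.16,0.17,-0.75,0.1,0,-0.047,-0.332,-0.175,0.17,-0.79,0.2,0,-0.047,-0.332,-0.175,0.17,-0.79,0.2,0,-0.047,-0.332,-0.175,0.17,-0.79,0.2,0])

```text
t: 7.02
eef_pos: [0.4129, -0.3471, 0.2311]
ee_rot: [3.141, 0.523, -2.974]
force: [0.5, -0.3, -3.1]
width: 0.022
gripper_force: 29.8
```

```bash
python3 - <<'E'
from h import *
H=.0395
go(BO+BR.apply([.01,0,.02+H]),BR*FLIP)
print((BR.inv().apply(arm.get_state()['eef_pos']-BO)), arm.get_state()['q'])
cv2.imwrite("pics/s2.png",arm.grab_frame("scene"));cv2.imwrite("pics/t2.png",arm.grab_frame("top"))
a=cv2.imread("pics/s2.png")[100:260,110:310];b=cv2.imread("pics/t2.png")[150:310,400:600]
cv2.imwrite("pics/c2.png",np.hstack([cv2.resize(a,(400,320)),cv2.resize(b,(400,320))]))
E
```

```text
t 7.025 at [ 0.4129 -0.3471  0.2311] F [ 0.5143 -0.2617 -3.1413] w 0.02202563081707474 gf 29.821755588054657
 turn [ 0.0001 -0.0005 -0.001 ]  shift now-axes [0.101  0.0032 0.9751]  after-turn axes [0.1018 0.0035 0.975 ]
[ 0.0202 -0.0003  0.157 ] [-0.6187  0.0307 -0.3619 -0.4887 -0.8543 -0.5198]
```

View pics/c2.png

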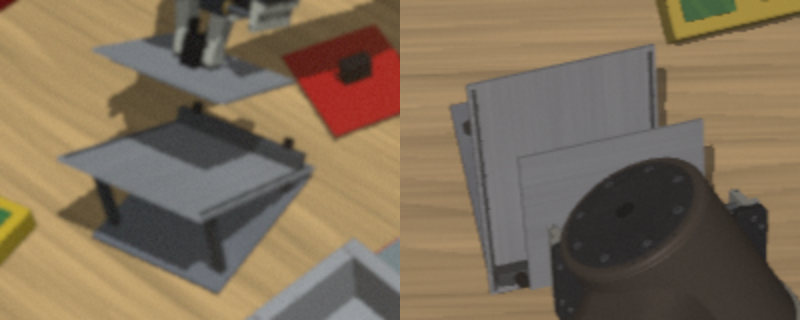

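```bash
python3 - <<'E'
from h import *
z=BR.as_matrix()[:,2]
p=plane("top",[(460,228.3),(551.3,210)],BO+z*.1295,z);print("lid top edge in board frame (expect x .095,y +-.09)",BR.inv().apply(p-BO))
E
```

```text
lid top edge in board frame (expect x .095,y +-.09) [[ 0.0974  0.0895  0.1295]
 [ 0.0974 -0.0881  0.1295]]
```

The held lid is parallel to the board: its top edge is at local x 0.097 and y ±0.089, which leaves it about 2 mm up the slope from the TCP. I'll lower it now.

arm_command(series=[0,0,0,0.1,0,0.2,0,0,0,0,0.2,0,0.4,0,0,0,0,0.3,0,0.6,0,0,0,0,0.3,0,0.8,0,0,0,0,0.3,0,0.95,0,0,0,0,0.3,0,1,0,0,0,0,0.3,0,1,0])

```text
t: 8.0
eef_pos: [0.4375, -0.343, 0.13]
ee_rot: [-3.142, 0.525, -2.972]
force: [-0.3, -0.4, -2.7]
width: 0.0217
gripper_force: 29.8
```

arm_command(series=[0,0,0,0,0,0.04,0,0,0,0,0,0,0.08,0,0,0,0,0,0,0.12,0,0,0,0,0,0,0.12,0,0,0,0,0,0,0.12,0])

```text
t: 8.62
eef_pos: [0.443, -0.3421, 0.1196]
ee_rot: [-3.141, 0.525, -2.973]
force: [0.4, -0.5, -2.2]
width: 0.022
gripper_force: 29.8
```

```bash
cat >>h.py <<'E'
def loc():
    s=arm.get_state();print("t",s['t'],"local",BR.inv().apply(s['eef_pos']-BO),"F local",BR.inv().apply(s['force']),"M",BR.inv().apply(s['moment']),"rot err",((BR*FLIP).inv()*R.from_euler('xyz',s['ee_rot'])).as_rotvec())
E
python3 -c "from h import *;loc()"
```

```text
t 8.625 local [-0.0091 -0.0005  0.0452] F local [-0.8116 -0.6085 -2.0979] M [ 0.0039  2.278  -0.0024] rot err [ 0.0003 -0.0013  0.0004]
```

arm_command(series=[0,0,0,0,0,0.01,0,0,0,0,0,0,0.02,0,0,0,0,0,0,0.03,0,0,0,0,0,0,0.03,0])

```text
t: 9.12
eef_pos: [0.4445, -0.3418, 0.1171]
ee_rot: [-3.142, 0.525, -2.973]
force: [-1.4, -0.3, -1.1]
width: 0.022
gripper_force: 29.8
```

```bash
python3 -c "from h import *;loc()"
```

```text
t 9.125 local [-0.009  -0.0004  0.0423] F local [-1.8207 -0.0484 -0.2322] M [ 0.2657  2.3863 -0.0171] rot err [ 0.0003 -0.0014  0.0003]
```

arm_command(series=[0,0,0,0,0,0.01,0,0,0,0,0,0,0.02,0,0,0,0,0,0,0.02,0])

```text
t: 9.5
eef_pos: [0.4448, -0.3419, 0.1167]
ee_rot: [-3.14, 0.525, -2.971]
force: [-11.9, 1.3, 14.9]
width: 0.0219
gripper_force: 30.0
```

```bash
python3 -c "from h import *;loc()"
```

```text
t 9.5 local [-0.009  -0.0006  0.0418] F local [-2.5464  3.2829 18.6768] M [1.8072 2.7821 0.0823] rot err [ 0.0007 -0.0016 -0.0012]
```

arm_command(series=[0,0,0,0,0,-0.014,0,0,0,0,0.02,0,-0.014,0,0,0,0,0.04,0,-0.014,0,0,0,0,0.06,0,-0.014,0,0,0,0,0.08,0,-0.014,0,0,0,0,0.1,0,-0.014,0,0,0,0,0.12,0,-0.014,0,0,0,0,0.12,0,-0.014,0])

```text
t: 10.5
eef_pos: [0.4348, -0.3439, 0.1109]
ee_rot: [-3.141, 0.526, -2.973]
force: [-3.1, 0.1, 5.3]
width: 0.022
gripper_force: 30.0
```

```bash
python3 -c "from h import *;loc()"
```

```text
t 10.5 local [-0.0208 -0.0009  0.0419] F local [0.0475 0.5947 6.1437] M [ 0.5487  1.7768 -0.1257] rot err [ 0.0011 -0.002   0.0002]
```

Sliding with light contact and no resistance along the slope yet. I'll creep towards the bar.

arm_command(series=[0,0,0,0.01,0,0,0,0,0,0,0.02,0,0,0,0,0,0,0.03,0,0,0,0,0,0,0.04,0,0,0,0,0,0,0.04,0,0,0])

```text
t: 11.12
eef_pos: [0.4331, -0.344, 0.1099]
ee_rot: [-3.14, 0.528, -2.971]
force: [2.6, 4.5, 8.6]
width: 0.0216
gripper_force: 30.0
```

```bash
python3 -c "from h import *;loc()"
```

```text
t 11.125 local [-0.0227 -0.0007  0.0419] F local [7.1273 3.9631 5.7731] M [ 1.8138 -0.7531  0.2239] rot err [ 0.0009 -0.0045 -0.0009]
```

arm_command(series=[0,0,0,0.01,0,0,0,0,0,0,0.02,0,0,0,0,0,0,0.02,0,0,0])

```text
t: 11.5
eef_pos: [0.433, -0.3441, 0.1099]
ee_rot: [-3.14, 0.531, -2.971]
force: [7.2, 7.5, 11.8]
width: 0.0222
gripper_force: 30.0
```

```bash
python3 -c "from h import *;loc()"
```

```text
t 11.5 local [-0.0228 -0.0007  0.0419] F local [13.1495  6.2118  6.0639] M [ 2.8261 -2.9525  0.3106] rot err [ 0.0012 -0.0069 -0.0013]
```

The lid edge met the bar at TCP local x=-0.0227, near the predicted -0.027, and it stays put under 13 N. I'll ease off, release and retreat along the board normal.

arm_command(series=[0,0,0,-0.02,0,0,0,0,0,0,-0.025,0,-0.003,0,0,0,0,-0.025,0,-0.003,0], force=10)

```text
t: 11.88
eef_pos: [0.433, -0.344, 0.1098]
ee_rot: [-3.141, 0.527, -2.972]
force: [5.4, 3.0, 4.4]
width: 0.0222
gripper_force: 10.0
```

```bash
python3 -c "from h import *;loc()"
```

```text
t 11.875 local [-0.0228 -0.0007  0.0418] F local [7.2293 2.0474 0.8706] M [ 1.2191 -0.9755  0.1265] rot err [ 0.001  -0.0037 -0.0002]
```

arm_command(series=[0,0,0,0,0,0,0.3,0,0,0,0,0,0,0.45,0,0,0,0,0,0,0.5,0,0,0,0,0,0,0.5,0,0,0,0,0,0,0.5])

```text
t: 12.5
eef_pos: [0.4313, -0.3441, 0.1089]
ee_rot: [-3.142, 0.525, -2.973]
force: [1.0, -0.4, -0.5]
width: 0.0438
gripper_force: 0.0
```

arm_command(series=[0,0,0,0,0,-0.1,0.5,0,0,0,0,0,-0.3,0.5,0,0,0,0,0,-0.6,0.5,0,0,0,0,0,-1,0.5,0,0,0,0,0,-1,0.5])

```text
t: 13.12
eef_pos: [0.3816, -0.3539, 0.2]
ee_rot: [-3.135, 0.529, -2.97]
force: [-0.3, -0.1, -0.9]
width: 0.044
gripper_force: 0.0
```

```bash
python3 - <<'E'
from h import *
loc();go([.471,.256,.25],up(-5.4))
cv2.imwrite("pics/s3.png",arm.grab_frame("scene"));cv2.imwrite("pics/t3.png",arm.grab_frame("top"))
a=cv2.imread("pics/s3.png")[120:260,120:295];b=cv2.imread("pics/t3.png")[165:305,410:585]
cv2.imwrite("pics/c3.png",np.hstack([cv2.resize(a,(400,320)),cv2.resize(b,(400,320))]))
E
```

```text
t 13.125 local [-0.023  -0.0018  0.1461] F local [-0.6927 -0.094  -0.656 ] M [0.0047 1.6811 0.0058] rot err [ 0.0059 -0.005  -0.0019]
t 13.125 at [ 0.3816 -0.3539  0.2   ] F [-0.2522 -0.1385 -0.9144] w 0.04396507210013684 gf 0.0
 turn [0.0404 0.3351 0.164 ]  shift now-axes [-1.9112  5.8607  0.4965]  after-turn axes [-0.3158  6.1561 -0.4997]
```

View pics/c3.png

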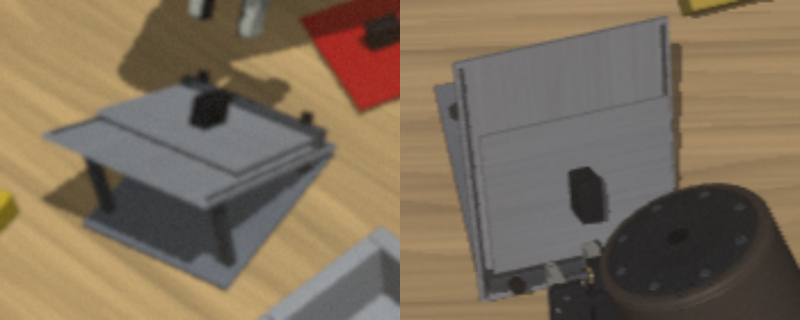

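The lid lies flat on the board with its lower edge on the bar (top crop knob 587,195; scene crop 210,108). On to the heat sink.

arm_command(series=[0.01,0.08,0.04,0,0,-0.2,0.5,0.02,0.17,0.08,0,0,-0.5,0.5,0.03,0.25,0.12,0,0,-0.5,0.5,0.04,0.335,0.164,0,0,-0.5,0.5,0.04,0.335,0.164,0,0,-0.5,0.5])

```text
t: 13.85
eef_pos: [0.3585, -0.356, 0.2374]
ee_rot: [3.136, -0.009, 3.05]
force: [0.6, 0.3, -0.5]
width: 0.0441
gripper_force: 0.0
```

arm_command(series=[0,0,0,-0.05,0.5,0,0.5,0,0,0,-0.09,1,0,0.5])

```text
t: 14.1
eef_pos: [0.3751, -0.2568, 0.2382]
ee_rot: [3.135, -0.006, 3.047]
force: [1.0, 0.3, 0.2]
width: 0.0436
gripper_force: 0.0
```

arm_command(series=[0,0,0,-0.05,0.5,0,0.5,0,0,0,-0.09,1,0,0.5])

```text
t: 14.35
eef_pos: [0.3934, -0.1577, 0.2393]
ee_rot: [3.135, -0.004, 3.048]
force: [0.5, 0.0, -0.5]
width: 0.0437
gripper_force: 0.0
```

arm_command(series=[0,0,0,-0.05,0.5,0,0.5,0,0,0,-0.09,1,0,0.5])

```text
t: 14.6
eef_pos: [0.4117, -0.0589, 0.24]
ee_rot: [3.135, -0.005, 3.049]
force: [0.7, -0.4, 0.1]
width: 0.0441
gripper_force: 0.0
```

arm_command(series=[0,0,0,-0.05,0.5,0,0.5,0,0,0,-0.09,1,0,0.5])

```text
t: 14.85
eef_pos: [0.43, 0.0398, 0.2405]
ee_rot: [3.135, -0.005, 3.049]
force: [0.8, 0.5, 0.4]
width: 0.0439
gripper_force: 0.0
```

arm_command(series=[0,0,0,-0.05,0.5,0,0.65,0,0,0,-0.09,1,0,0.65])

```text
t: 15.1
eef_pos: [0.4483, 0.1385, 0.2409]
ee_rot: [3.135, -0.005, 3.049]
force: [0.6, -0.3, 0.8]
width: 0.0555
gripper_force: 0.0
```

arm_command(series=[0,0,0,-0.05,0.5,0,0.65,0,0,0,-0.09,1,0,0.65,0,0,0,-0.09,1,0,0.65,0,0,0,-0.09,1,0,0.65])

```text
t: 15.6
eef_pos: [0.4664, 0.2353, 0.241]
ee_rot: [3.137, -0.006, 3.049]
force: [-0.0, -0.6, -0.3]
width: 0.0571
gripper_force: 0.0
```

```bash
python3 - <<'E'
from h import *
go([.471,.256,.15],up(-5.4))
E
```

```text
t 15.6 at [0.4664 0.2353 0.241 ] F [-0.0037 -0.5736 -0.3069] w 0.05712482512918739 gf 0.0
 turn [ 0.0032 -0.004   0.001 ]  shift now-axes [-0.0319  0.2055  0.9108]  after-turn axes [-0.0259  0.2101  0.91  ]
```

arm_command(series=[0.003,-0.004,0.001,-0.03,0.207,0,0.68,0.003,-0.004,0.001,-0.03,0.207,0.4,0.68,0.003,-0.004,0.001,-0.03,0.207,0.8,0.68,0.003,-0.004,0.001,-0.03,0.207,0.91,0.68,0.003,-0.004,0.001,-0.03,0.207,0.91,0.68])

```text
t: 16.23
eef_pos: [0.4718, 0.2565, 0.1511]
ee_rot: [3.142, 0.001, 3.047]
force: [0.2, 0.8, 0.3]
width: 0.0595
gripper_force: 0.0
```

```bash
python3 - <<'E'
from h import *
go([.471,.256,.0395],up(-5.4))
E
```

```text
t 16.225 at [0.4718 0.2565 0.1511] F [0.1614 0.7919 0.2563] w 0.05954944968052245 gf 0.0
 turn [ 0.0001  0.0008 -0.0005]  shift now-axes [ 0.009  -0.0056  1.1161]  after-turn axes [ 0.0076 -0.0055  1.1161]
```

arm_command(series=[0,0,0,0,0,0.3,0.68,0,0,0,0,0,0.6,0.68,0,0,0,0,0,0.85,0.68,0,0,0,0,0,1,0.68,0,0,0,0,0,1,0.68], force=20)

```text
t: 16.85
eef_pos: [0.4719, 0.2568, 0.0511]
ee_rot: [3.141, 0.001, 3.047]
force: [0.7, 0.3, 1.2]
width: 0.0599
gripper_force: 0.0
```

arm_command(series=[0,0,0,0,0,0.06,0.68,0,0,0,0,0,0.115,0.68,0,0,0,0,0,0.115,0.68,0,0,0,0,0,0.115,0,0,0,0,0,0,0.115,0,0,0,0,0,0,0.115,0,0,0,0,0,0,0.115,0,0,0,0,0,0,0.115,0])

```text
t: 17.85
eef_pos: [0.4717, 0.2567, 0.0395]
ee_rot: [3.141, 0.001, 3.047]
force: [0.2, 0.7, 2.4]
width: 0.0362
gripper_force: 20.0
```

```bash
python3 - <<'E'
from h import *
go([.551,.0065,.20],up(-6.5))
E
```

```text
t 17.85 at [0.4717 0.2567 0.0395] F [0.1792 0.7246 2.4233] w 0.03621800315668899 gf 19.997284412384033
 turn [0.0005 0.0009 0.0119]  shift now-axes [-1.0283 -2.4147 -1.6054]  after-turn axes [-1.071  -2.3964 -1.6049]
```

Gripped at 36 mm width. Next: lift straight up, then carry over the tank.

arm_command(series=[0,0,0,0,0,-0.15,0,0,0,0,0,0,-0.5,0,0,0,0,0,0,-1,0])

```text
t: 18.23
eef_pos: [0.4707, 0.2558, 0.14]
ee_rot: [-3.14, -0.001, 3.047]
force: [1.6, 1.1, -1.9]
width: 0.036
gripper_force: 20.0
```

arm_command(series=[0,0,0,0,0,-0.4,0,0,0,0,0,0,-0.7,0,0,0,0,0,0,-0.7,0])

```text
t: 18.6
eef_pos: [0.4723, 0.2574, 0.2128]
ee_rot: [3.136, 0.005, 3.047]
force: [0.2, -0.4, -2.8]
width: 0.0357
gripper_force: 20.0
```

arm_command(series=[0,0,0,-0.2,-0.4,0,0,0,0,0,-0.35,-0.8,0,0,0,0,0,-0.35,-0.8,0,0])

```text
t: 18.98
eef_pos: [0.4982, 0.171, 0.2085]
ee_rot: [-3.141, -0.0, 3.044]
force: [-0.3, 0.5, -1.6]
width: 0.0363
gripper_force: 20.0
```

arm_command(series=[0,0,0,-0.2,-0.4,0,0,0,0,0,-0.35,-0.8,0,0,0,0,0,-0.35,-0.8,0,0])

```text
t: 19.35
eef_pos: [0.5256, 0.0888, 0.2086]
ee_rot: [-3.141, -0.0, 3.044]
force: [-0.4, 0.0, -2.3]
width: 0.0361
gripper_force: 20.0
```

arm_command(series=[0,0,0.012,-0.2,-0.4,0,0,0,0,0.012,-0.33,-0.8,0,0,0,0,0.012,-0.33,-0.8,0,0,0,0,0.012,-0.33,-0.8,0,0,0,0,0.012,-0.33,-0.8,0,0])

```text
t: 19.98
eef_pos: [0.551, 0.009, 0.2092]
ee_rot: [3.141, 0.001, 3.029]
force: [0.6, -0.5, -2.1]
width: 0.0359
gripper_force: 20.0
```

```bash
python3 - <<'E'
from h import *
go([.551,.0065,.0795],up(-6.5))
cv2.imwrite("pics/s4.png",arm.grab_frame("scene"));cv2.imwrite("pics/t4.png",arm.grab_frame("top"))
a=cv2.imread("pics/s4.png")[160:360,200:450];b=cv2.imread("pics/t4.png")[140:340,160:410]
cv2.imwrite("pics/c4.png",np.hstack([cv2.resize(a,(400,320)),cv2.resize(b,(400,320))]))
E
```

```text
t 19.975 at [0.551  0.009  0.2092] F [ 0.596  -0.4958 -2.0518] w 0.03592776214346026 gf 19.99631255865097
 turn [0.0005 0.0007 0.0006]  shift now-axes [-0.001  -0.0257  1.2973]  after-turn axes [-0.0024 -0.0246  1.2973]
```

View pics/c4.png

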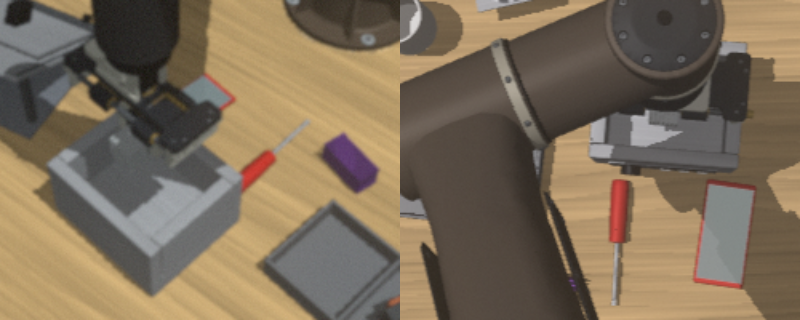

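The heat sink hangs upright and centred over the open tank (scene crop 185,150). Lowering.

arm_command(series=[0,0,0,0,-0.02,0.2,0,0,0,0,0,-0.02,0.45,0,0,0,0,0,-0.02,0.7,0,0,0,0,0,-0.02,0.9,0,0,0,0,0,-0.02,1,0,0,0,0,0,-0.02,1,0])

```text
t: 20.82
eef_pos: [0.551, 0.0062, 0.109]
ee_rot: [3.141, 0.0, 3.028]
force: [0.4, 0.4, -0.9]
width: 0.0358
gripper_force: 20.0
```

arm_command(series=[0,0,0,0,0,0.1,0,0,0,0,0,0,0.2,0,0,0,0,0,0,0.25,0,0,0,0,0,0,0.25,0,0,0,0,0,0,0.25,0])

```text
t: 21.45
eef_pos: [0.5514, 0.006, 0.0845]
ee_rot: [3.141, 0.002, 3.028]
force: [0.3, -0.0, -0.9]
width: 0.0357
gripper_force: 20.0
```

arm_command(series=[0,0,0,0,0,0.01,0,0,0,0,0,0,0.02,0,0,0,0,0,0,0.03,0,0,0,0,0,0,0.03,0,0,0,0,0,0,0.03,0])

```text
t: 22.08
eef_pos: [0.5512, 0.006, 0.0813]
ee_rot: [3.141, 0.001, 3.028]
force: [-0.1, 0.0, -1.5]
width: 0.0361
gripper_force: 20.0
```

Expected contact is at about 0.0795, so I'll go in 0.5 mm rows.

arm_command(series=[0,0,0,0,0,0.005,0,0,0,0,0,0,0.01,0,0,0,0,0,0,0.015,0,0,0,0,0,0,0.015,0])

```text
t: 22.58
eef_pos: [0.5512, 0.006, 0.0798]
ee_rot: [3.141, 0.001, 3.028]
force: [0.3, -0.1, -2.8]
width: 0.0361
gripper_force: 20.0
```

arm_command(series=[0,0,0,0,0,0.005,0,0,0,0,0,0,0.008,0,0,0,0,0,0,0.008,0])

```text
t: 22.95
eef_pos: [0.5512, 0.006, 0.0795]
ee_rot: [3.141, 0.002, 3.028]
force: [-2.8, 0.9, 5.5]
width: 0.0361
gripper_force: 20.0
```

Floor contact at 5.5 N. Release and withdraw.

arm_command(series=[0,0,0,0,0,-0.003,0.5,0,0,0,0,0,-0.003,0.6,0,0,0,0,0,-0.003,0.65,0,0,0,0,0,-0.003,0.65,0,0,0,0,0,-0.003,0.65])

```text
t: 23.58
eef_pos: [0.5512, 0.006, 0.0793]
ee_rot: [3.141, 0.001, 3.028]
force: [-0.8, -0.5, 0.7]
width: 0.0572
gripper_force: 0.0
```

arm_command(series=[0,0,0,0,0,-0.1,0.65,0,0,0,0,0,-0.4,0.65,0,0,0,0,0,-0.7,0.65,0,0,0,0,0,-1,0.65,0,0,0,0,0,-1,0.65])

```text
t: 24.2
eef_pos: [0.5526, 0.0063, 0.1827]
ee_rot: [3.139, 0.007, 3.028]
force: [-0.8, -0.1, 0.5]
width: 0.0568
gripper_force: 0.0
```

arm_command(series=[0,0,0,0.3,0.4,-0.3,0.65,0,0,0,0.6,0.8,-0.5,0.65,0,0,0,0.8,1,-0.5,0.65,0,0,0,0.8,1,-0.5,0.65])

```text
t: 24.7
eef_pos: [0.4818, 0.1156, 0.2297]
ee_rot: [3.14, 0.002, 3.03]
force: [0.7, -0.2, -0.1]
width: 0.0567
gripper_force: 0.0
```

arm_command(series=[0,0,0,0,0.5,0,0.65,0,0,0,0,1,0,0.65,0,0,0,0,1,0,0.65,0,0,0,0,1,0,0.65])

```text
t: 25.2
eef_pos: [0.4941, 0.2131, 0.2287]
ee_rot: [-3.141, 0.0, 3.028]
force: [-0.4, 1.2, -0.2]
width: 0.0568
gripper_force: 0.0
```

```bash
python3 - <<'E'
from h import *
a=arm.grab_frame("scene");b=arm.grab_frame("top")
cv2.imwrite("pics/c5.png",np.vstack([np.hstack([cv2.resize(a[190:340,215:365],(400,300)),cv2.resize(a[140:250,125:290],(400,300))]),np.hstack([cv2.resize(b,(400,300)),cv2.resize(b[145:310,270:550],(400,300))])]))
E
```

```text
(no output)
```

View pics/c5.png

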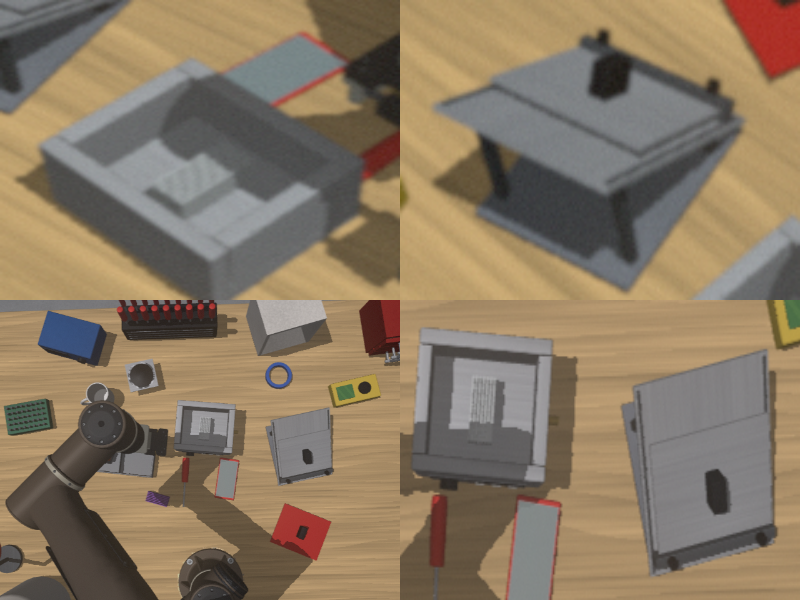

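The final picture shows the heat sink flat in the tank with its fins up (lower-right crop 482,408), the lid against the stop bar (717,490), and everything else undisturbed.

```bash
python3 -c "
from station import arm
print(arm.job_done())"
```

```text
the job is handed in; nothing more can be done
None
```

The job is handed in at about 25 s of the 67 s allowed: the last camera views show the lid flat on the sloped rest against the stop bar, the heat sink flat in the tank with fins up, and nothing else moved.

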